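Walnut into the poaching dish, then a level quarter turn

TASK

Pick up the scoop-shaped cup, tip its walnut over the lip into the round steel dish without touching the walnut, and stand the empty cup upright on the tray or sill again. Then take the dish by its upright tab, lift it straight up off the tray and only then, in the air above the tray, give it a quarter turn so that the tab points straight at the middle of the rack, keeping the dish level and the walnut resting in its middle throughout. Finish holding the dish like that, still and a hand's breadth (about 10 cm) above the tray, not put down or let go, and leave the bowl and the salt cellar alone.

Things in the scene. Friction and masses are not known exactly. Their poses are not given: they have to be found in the camera images.
- tray: Flat cork-backed grey tray without a rim, 240 (x) x 624 (y) x 12 mm high, fixed; origin at the centre of its underside, so its top is 12 mm above the origin. The long side is its y.
- rack: Fixed white plastic rack, 124 (x) x 108 (y) mm, standing on one end of the tray (left or right), with a closed steel egg poacher and two short grey pegs on top, 100 mm high in all; origin at the centre of its underside.
- dish: Round dished steel plate, 126 mm across, rim 27 mm high, 0.13 kg, on the middle of the tray. Origin at the centre of its underside, z up. Inside a shallow cone: centre 5 mm above the origin, rising at 10 degrees to 28 mm radius, 17 degrees to 52 mm, then steeply to the rim (inner radius 60 mm). An upright tab stands out from the rim at the dish's -x, pointing roughly at the robot at the start.
- tab (a point): Middle of the dish's black upright gripping tab, in the dish's frame at (-80, 0, 52) mm. The tab is a flat plate square to the dish's x: 8 mm thick (from 76 to 84 mm from the dish's centre), 34 mm wide along the dish's y, from 22 to 68 mm above its origin. Pinch it firmly (about 40 N, the dish overhangs) across its thickness, one finger over the dish and one outside, clear of rim and walnut.
- cup: White plastic scoop-shaped cup, 0.09 kg, on the end of the tray away from the rack. Origin at its underside, z up, pouring lip at its -x. Two flat parallel side walls (4 mm thick), 48 mm over the outside (along y), 52 mm high from x = -18 to 38 mm and 38 mm high in front of that; closed back wall at x = 36 mm. Grip it across the side walls, e.g. at (8, 0, 34) mm.
- lip (a point): Middle of the cup's pouring lip edge, in the cup's frame at (-45.5, 0, 17.5) mm. The inner floor (4 mm above the cup's origin) is flat from the back to x = -8 mm, then ramps up at 20 degrees to this open lip. The walnut rolls out over it once the cup is tipped lip-down by 20 to 28 degrees (40 is ample).
- walnut: Round walnut, a ball of 34 mm diameter, 15 g, lying in the cup at first; origin at its centre. It rolls with some resistance and comes to rest in the middle of a level dish within a second or two.
- bowl: Blue ceramic bowl, 116 mm across, 50 mm high, standing on the sill beyond the tray, to be left alone; origin at the centre of its underside.
- salt: Glass salt cellar with a steel screw top, 46 mm across, 60 mm high, standing on the sill beyond the tray, to be left alone; origin at the centre of its underside.
Not all that is in view belongs to the job. Leave any pink look-alike of the dish alone. What is shaped like the cup but purple is not meant.

How it is judged:
By the outcome, as a careful person would: the job done as asked, in the order asked, and still so for the second after the job is handed in, while the arm keeps its last pose, push and grip.
It also fails if it takes over 72 s, if anything falls off the work surface, if the arm or the gripper's body presses on something with over 40 N, if the wrist force passes 120 N, or if a joint passes its speed limit or range.

ROBOT

A 6-joint arm with a two-finger parallel gripper is mounted at the origin on the work surface. World frame = base frame: x ahead of the robot, y to its left, z up, the work surface at z = 0. Lengths are in m, angles in rad, forces in N, time in s.
With the tool pointing down it reaches from about 0.3 to 0.775 m from the base axis. Payload 14.6 kg.
Tool frame: the origin (TCP) lies on the centre line of the jaws, within the pads' length; the fingertips stand 8 mm ahead of it and the grasp point (between the pads) lies 11 mm behind it; x points along the fingers, y is the direction in which the jaws open and shut, and the axes are right-handed (so a half turn about x gives the same grasp; the last joint's range is limited). The gripper opens to 94 mm and grips with 3 to 60 N. Pads are 16 mm wide; open, the fingers measure 119 mm over their backs; the gripper's body (75 mm by 177 mm) begins 78 mm behind the grasp point.
Start: joints at [-1.318, 0.3, 1.521, -0, 1.321, -0.067], TCP at [0.173, -0.522, 0.213] pointing down, gripper open.
Joint ranges: [-3.03, 3.03], [-0.79, 2.21], [0.23, 2.52], [-1.04, 4.18], [0, 3.07], [-2.55, 2.55]. Speed limits (rad/s): [2.22, 2.22, 2.57, 3.14, 3.14, 3.14].

INTERFACE

Orientations are given as a rotation vector (axis times angle).
In Python, from cell import env gives the robot as it stands.
- The arm moves only by the shell command python3 -m handwheel 'ROWS' [FORCE]. ROWS is a JSON object of lists of equal length, an entry for each row: "delta_pos": the shift along the world's x, y, z in mm, a list of three; "dr": the turn, a rotation vector about the world's x, y, z in degrees, a list of three; "claw": the opening, from 0 (shut) to 1 (fully open). A call has 1 to 8 rows; each row shifts and turns the pose as measured when the row begins; what a row does not reach is not made up. A row lasts 1/12 s, in which the tool goes at most 41.7 mm and 7.16 degrees, less where a joint would pass 70% of its speed; a pose out of reach is approached as far as the arm can. A call is refused whole if a number of a shift passes 41.7 or a number of a turn 7.16, either way. A call with a gripper value outside its range is refused whole. The fingers move at their own pace and stop on an object; FORCE is the grip in N (left out, the last holds). Time passes only in rows, so rows that do not move let the fingers close. It gives the time, the measured TCP pose, the force and the opening at its end, in the units of the state.
- env.state(): the state, without advancing time (a new reading comes with each control period).
- env.grab_frame(name): name is "scene" or "top" or "wrist"; returns a dict with "color" (420x560x3 uint8, red, green, blue), "K" (3x3 intrinsics, pixels), "pose" (4x4, takes a point from camera to world coordinates). Camera axes: x right, y down, z forward; pixel columns grow to the right and rows downward; lengths in m; the calibration is good to about 2 mm. A picture is of the moment at which its call begins. There is no depth.
- env.job_done(): hands the job in, once; it reports no verdict.
Trained networks look in the newest picture that a camera, given by its name, has taken for a name from the list of things; names that differ only in an ending like _2 or _b are one class to them, and where a whole thing is asked for, a point or a joint stands for the part that bears it (a point fixed in the world has none). Each returns a list of dicts, best first, with "conf" (0 to 1); they miss things now and then, are a little off and sometimes report something else, mostly with a low value. They report only what shows in the picture. A call takes as long as a camera call. They do not tell look-alikes from the thing itself.
- env.boxes_of(label, camera): "uv" ([column, row] in pixels, amid what is visible of it).
- env.place_of(label, camera): "uv" ([column, row] in pixels: a listed point, or the origin of a listed thing).
The state is a dict: "clock": time; "joint_pos": joint angles; "qd": joint speeds; "joint_torque": joint torques, N m; "position": TCP position; "eef_rot": TCP orientation; "ft_force": force on the tool from outside, world axes, zero at the start; "moment": the same for the moment, N m; "gripper_width": finger opening in m.
Only numpy, scipy, OpenCV 4.12 (cv2) and the standard library are available. Lean on these libraries where they do the work, as an engineer would, in place of code of your own. Each camera call takes 0.05 s, during which the arm holds its last target.

## Working session

There is one attempt and no reset: what is moved stays moved. The work goes in short steps, Python scripts to look and compute and a shell command to move; the robot and the scene stay as the last step left them, time stands still between calls to the robot, and variables do not carry over. Pictures are saved under pics/ and viewed, and the job is handed in when it is done.

```bash
ls; mkdir -p pics
python3 - <<'E'
from cell import env
import cv2
s=env.state(); print(s)
for c in ["scene","top","wrist"]:
    f=env.grab_frame(c); cv2.imwrite(f"pics/a_{c}.png",f["color"][:,:,::-1]); print(c,f["K"].tolist() if hasattr(f["K"],'tolist') else f["K"],f["pose"])
    for l in ["tray","rack","dish","tab","cup","lip","walnut","bowl","salt"]:
        print(l,[(round(d["conf"],2),[round(x) for x in d["uv"]]) for d in env.place_of(l,c)])
print(env.state()["clock"])
E
```

```text
pics
{'clock': 0.0, 'joint_pos': array([-1.31758036e+00,  3.00475532e-01,  1.52157701e+00,  2.17420362e-05,
        1.32067552e+00, -6.66213012e-02]), 'qd': array([-0.00115414, -0.00109242,  0.0013809 ,  0.00068037, -0.00079141,
       -0.00043186]), 'joint_torque': array([ 1.75725083e-03, -5.31804657e+01, -3.52733374e+01,  7.09113339e-02,
        2.44113745e-02, -1.14838417e-04]), 'position': array([ 0.17285637, -0.5218723 ,  0.21288561]), 'eef_rot': array([ 2.0489716 ,  0.33167461, -2.04914761]), 'ft_force': array([ 0.2145244 , -0.05695583, -0.29304856]), 'moment': array([-0.02049687,  0.02078015, -0.00227705]), 'gripper_width': 0.09393065533038591}
scene [[479.0252788376694, 0.0, 270.0543599234347], [0.0, 479.0252788376694, 216.15801329347812], [0.0, 0.0, 1.0]] [[-0.13728644  0.87340074 -0.46725108  1.12087965]
 [ 0.99052194  0.11899108 -0.0686105   0.02838974]
 [-0.00432575 -0.47224174 -0.88145846  1.08471879]
 [ 0.          0.          0.          1.        ]]
tray []
rack [(0.93, [391, 237])]
dish [(0.86, [347, 152]), (0.79, [304, 239]), (0.68, [238, 311])]
tab [(0.84, [299, 19
[... 787 characters left out ...]
95, [347, 230]), (0.71, [241, 215]), (0.57, [418, 248]), (0.57, [420, 327])]
lip [(0.97, [413, 310]), (0.84, [413, 261]), (0.67, [358, 246])]
walnut [(0.69, [233, 205]), (0.59, [350, 225])]
bowl [(0.66, [292, 122])]
salt [(0.76, [200, 136])]
wrist [[377.5052844799819, 0.0, 280.08128751801934], [0.0, 377.5052844799819, 201.6463055402495], [0.0, 0.0, 1.0]] [[ 3.14261717e-01 -9.21689477e-01 -2.27438084e-01  2.39044264e-01]
 [-9.49335997e-01 -3.05326250e-01 -7.44113243e-02 -4.99478812e-01]
 [-8.58682683e-04  2.39299791e-01 -9.70945350e-01  3.85225518e-01]
 [ 0.00000000e+00  0.00000000e+00  0.00000000e+00  1.00000000e+00]]
tray []
rack []
dish []
tab []
cup []
lip []
walnut []
bowl []
salt []
1.5
```

View pics/a_scene.png

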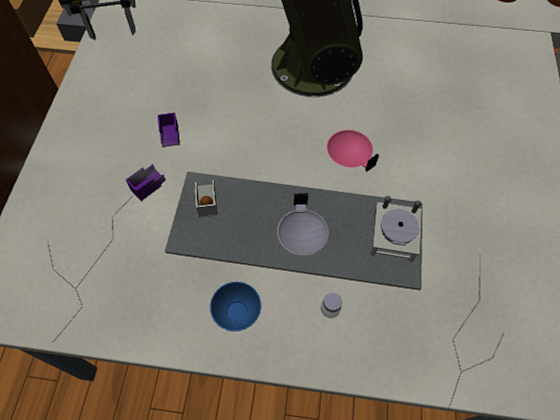

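View pics/a_top.png

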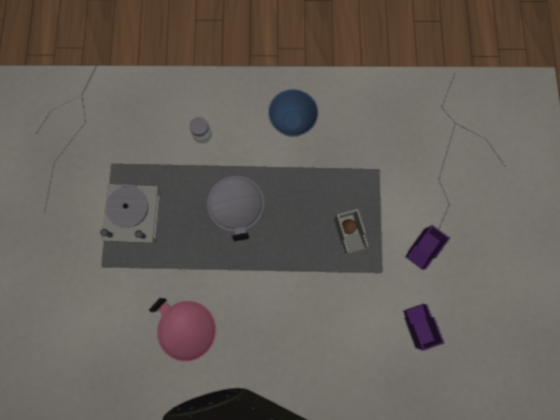

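View pics/a_wrist.png

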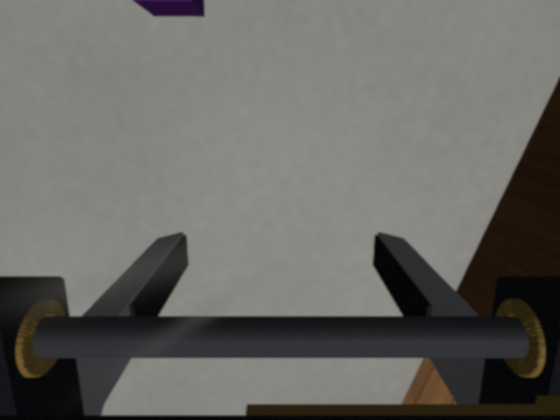

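```bash
cat > h.py <<'E'
import numpy as np
from cell import env
import cv2
from scipy.spatial.transform import Rotation as R
def cam(c):
    f=env.grab_frame(c); return f
def ray(f,uv):
    d=np.linalg.inv(f["K"])@np.array([uv[0],uv[1],1.]); P=np.array(f["pose"]); d=P[:3,:3]@d
    return P[:3,3],d/np.linalg.norm(d)
def atz(f,uv,z):
    o,d=ray(f,uv); return o+d*(z-o[2])/d[2]
def tri(fs,uvs):
    A=np.zeros((3,3));b=np.zeros(3);rs=[]
    for f,uv in zip(fs,uvs):
        o,d=ray(f,uv);M=np.eye(3)-np.outer(d,d);A+=M;b+=M@o;rs.append((o,M))
    p=np.linalg.solve(A,b); return p,[float(np.linalg.norm(M@(p-o))) for o,M in rs]
def proj(f,p):
    P=np.linalg.inv(np.array(f["pose"])); q=P[:3,:3]@np.asarray(p)+P[:3,3]; q=np.array(f["K"])@q; return q[:2]/q[2]
E
python3 - <<'E'
from h import *
s=cam("scene");t=cam("top")
import pickle
pickle.dump({k:{"K":np.array(f["K"]),"pose":np.array(f["pose"]),"color":f["color"]} for k,f in (("s",s),("t",t))},open("fr.pkl","wb"))
np.set_printoptions(precision=4,suppress=True)
for n,a,b in [("dish",(304,239),(232,202)),("tab",(299,198),(242,234)),("cup",(206,202),(347,230)),("lip",(206,187),(358,246)),("walnut",(204,202),(350,225)),("rack",(391,237),(135,217)),("salt",(330,306),(200,136)),("bowl",(237,311),(292,122))]:
    print(n,*tri([s,t],[a,b]), atz(t,b,0.012))
a=cv2.resize(s["color"][160:260,150:350],None,fx=4,fy=4,interpolation=cv2.INTER_CUBIC)
b=cv2.resize(t["color"][160:260,200:400],None,fx=4,fy=4,interpolation=cv2.INTER_CUBIC)
im=np.vstack([a,b])[:,:,::-1]
cv2.imwrite("pics/zoom.png",cv2.resize(im,(600,600)))
cv2.imwrite("pics/zs.png",a[:,:,::-1]);cv2.imwrite("pics/zt.png",b[:,:,::-1])
E
```

```text
dish [0.6017 0.0377 0.0064] [0.0006233481006277741, 0.0006233481006277339] [0.6004 0.0378 0.012 ]
tab [0.5192 0.0117 0.0626] [0.0009822317133266949, 0.000982231713326718] [0.5268 0.014  0.012 ]
cup [ 0.5355 -0.2227  0.0157] [0.0011339912645889204, 0.0011339912645888944] [ 0.536  -0.2222  0.012 ]
lip [ 0.4974 -0.2364  0.0271] [0.006117696249312266, 0.006117696249312275] [ 0.4998 -0.2456  0.012 ]
walnut [ 0.5443 -0.2257  0.0304] [0.00029072003310807564, 0.00029072003310806746] [ 0.5474 -0.2294  0.012 ]
rack [0.5666 0.2542 0.0074] [0.003107326163993889, 0.003107326163993983] [0.5655 0.256  0.012 ]
salt [0.763  0.1162 0.0018] [0.001166933108313563, 0.0011669331083135471] [0.759  0.1157 0.012 ]
bowl [ 0.802  -0.1001 -0.0066] [0.001469723777544587, 0.0014697237775445993] [ 0.7944 -0.1006  0.012 ]
```

View pics/zs.png

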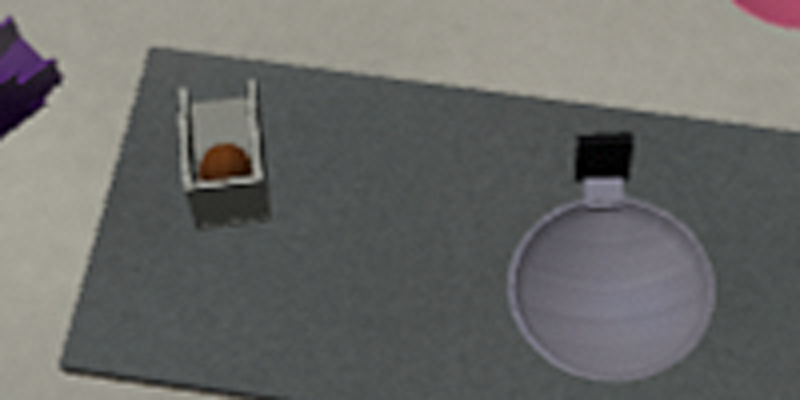

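View pics/zt.png

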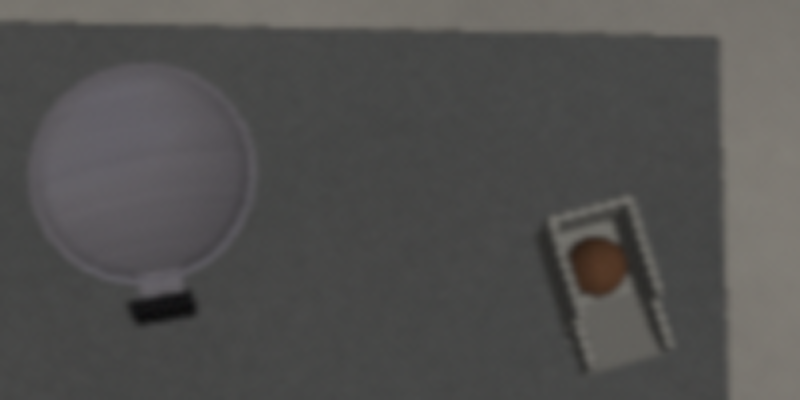

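```bash
cat > fit.py <<'E'
from h import *
import pickle
from scipy.optimize import least_squares
F=pickle.load(open("fr.pkl","rb"));s,t=F["s"],F["t"]
np.set_printoptions(precision=4,suppress=True)
Z=lambda f,p:(np.array(p)/4+np.array([150,160] if f is s else [200,160]))
def fit(obs,x0):
    def r(x,full=False):
        c,sn=np.cos(x[3]),np.sin(x[3]); M=np.array([[c,-sn,0],[sn,c,0],[0,0,1]])
        return np.concatenate([proj(f,M@(np.array(m)/1000)+x[:3])-Z(f,p) for f,m,p in obs])
    q=least_squares(r,x0,x_scale=[.01,.01,.01,.1],loss="soft_l1"); return q.x,q.fun.reshape(-1,2)
cup=[(t,(38,24,52),(548,218)),(t,(38,-24,52),(632,197)),(t,(-45.5,22,17.5),(590,373)),(t,(-45.5,-22,17.5),(664,352)),
(s,(38,-24,52),(185,191)),(s,(38,24,52),(269,182)),(s,(38,-24,0),(198,228)),(s,(38,24,0),(270,219))]
x,r=fit(cup,[.5355,-.2227,.012,.25]);print("cup",x,np.degrees(x[3]));print(r)
# dish: rim circle centre via 4 extremes in each zoom
dish=[(t,(0,0,27),(143,174)),(s,(0,0,27),(611,289)),(t,(-80,0,68),(162,305)),
 (s,(-76,17,68),(632,134)) ,(s,(-76,-17,68),(578,137))]
dish=[(t,(0,0,27),(143,174)),(s,(0,0,27),(611,289)),(t,(-84,17,68),(127,300)),(t,(-84,-17,68),(192,289)),(t,(-84,17,22),(137,325)),(t,(-84,-17,22),(197,316)),(s,(-84,17,68),(634,133)),(s,(-84,-17,68),(577,135)),(s,(-76,17,22),(633,182)),(s,(-76,-17,22),(577,178))]
x,r=fit(dish,[.6,.038,.012,.2]);print("dish",x,np.degrees(x[3]));print(r)
st=env.state();print(R.from_rotvec(st["eef_rot"]).as_matrix(),st["clock"])
E
python3 fit.py
python3 - <<'E'
import cv2
a=cv2.imread("pics/a_top.png")[150:290,90:250]; cv2.imwrite("pics/zt2.png",cv2.resize(a,None,fx=4,fy=4,interpolation=cv2.INTER_CUBIC))
a=cv2.imread("pics/a_scene.png")[170:280,260:440]; cv2.imwrite("pics/zs2.png",cv2.resize(a,None,fx=4,fy=4,interpolation=cv2.INTER_CUBIC))
E
```

```text
cup [ 0.5322 -0.2261  0.002   0.311 ] 17.816843726682674
[[-1.1851  1.0598]
 [-1.4116 -0.2998]
 [-0.5237  0.2911]
 [-0.3662 -0.521 ]
 [-0.7598 -0.1201]
 [-2.4157 -0.83  ]
 [-1.1373  0.533 ]
 [-0.5221 -0.0968]]
dish [0.5949 0.0296 0.0054 0.1685] 9.656158328514744
[[-0.8906 -1.1133]
 [-0.8754 -0.6902]
 [-0.3844  2.9445]
 [-0.6396  3.0098]
 [-1.0743 -0.3959]
 [-0.8195 -0.7109]
 [-0.935   0.0593]
 [-0.5092 -0.0437]
 [-1.6456 -0.1433]
 [-1.0512  1.2454]]
[[ 0.      0.3144 -0.9493]
 [ 0.     -0.9493 -0.3144]
 [-1.     -0.     -0.    ]] 1.6
```

View pics/zt2.png

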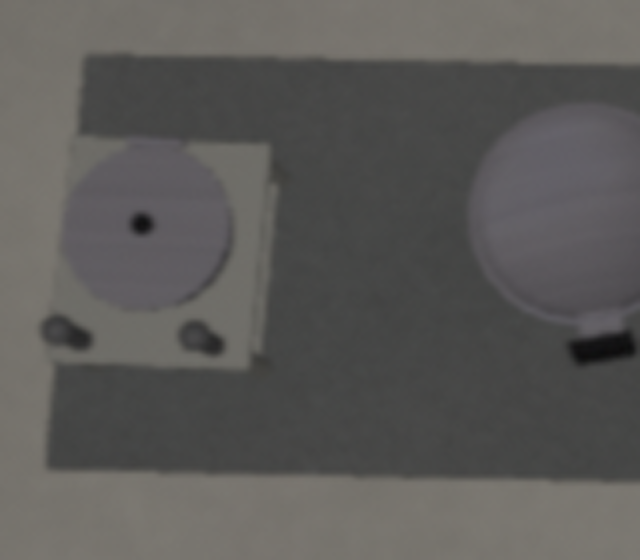

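View pics/zs2.png

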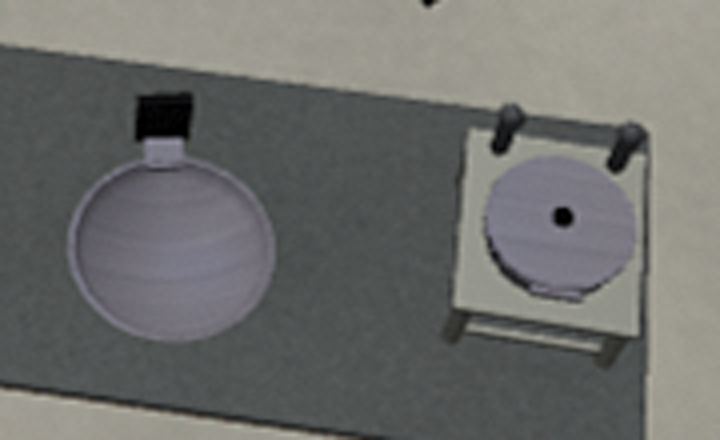

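```bash
sed -i 's|^Z=.*|Z=lambda f,p:((np.array(p)+.5)/4-.5+np.array([150,160] if f is s else [200,160]))|; s|x0,x_scale=.*; return|[x0[0],x0[1],x0[3]],x_scale=[.01,.01,.1],loss="soft_l1"); return|; s|def r(x,full=False):|def r(x,full=False):\n        x=[x[0],x[1],.012,x[2]]|; s|x\[3\])|x[-1])|g; s|(t,(-84,17,68)|(t,(-76,17,68)|; s|(t,(-84,-17,68)|(t,(-76,-17,68)|' fit.py
sed -i 's|c,sn=np.cos(x\[3\]),np.sin(x\[3\])|c,sn=np.cos(x[3]),np.sin(x[3])|' fit.py
cat >> fit.py <<'E'
print("rack",tri([s,t],[np.array([553.5,230.5])/4-.5+[260,170],np.array([162,253])/4-.5+[90,150]]))
for cs,ct in [((471,129),(50,362)),((648,152),(50,362)),((471,129),(250,368)),((638,333),(75,137)),((456,306),(271,143))]:
    print(tri([s,t],[np.array(cs)/4-.4+[260,170],np.array(ct)/4-.4+[90,150]]))
E
python3 fit.py
```

```text
cup [ 0.5332 -0.2241  0.2989] 17.127996629173595
[[-0.9165 -0.0737]
 [-0.846  -1.2442]
 [-0.5722 -0.2939]
 [-0.148  -0.9339]
 [-0.4499 -1.37  ]
 [-1.9264 -1.8968]
 [-0.8031 -0.5803]
 [-0.0203 -1.0314]]
dish [0.5943 0.0289 0.1661] 9.514645761122868
[[-0.4524 -1.1123]
 [-0.6002 -1.7769]
 [-0.633  -0.5746]
 [-0.7942 -0.4789]
 [-0.7435 -0.1416]
 [-0.3792 -0.4363]
 [-0.5471 -1.1894]
 [-0.188  -1.3204]
 [-1.2703 -1.2875]
 [-0.7386  0.0735]]
[[ 0.      0.3144 -0.9493]
 [ 0.     -0.9493 -0.3144]
 [-1.     -0.     -0.    ]] 1.6
rack (array([0.5658, 0.2545, 0.059 ]), [0.0016951178255419697, 0.0016951178255418336])
(array([0.5101, 0.2418, 0.1072]), [0.04639059249498911, 0.046390592494989086])
(array([0.506 , 0.3097, 0.0618]), [0.0024753174838709237, 0.002475317483870822])
(array([0.5031, 0.2033, 0.0603]), [0.0017233132809854406, 0.0017233132809854116])
(array([0.6289, 0.3035, 0.0635]), [0.0012307692715031438, 0.0012307692715031338])
(array([0.6257, 0.1979, 0.063 ]), [0.0018554974251382948, 0.0018554974251382807])
```

```bash
python3 -m handwheel '{"delta_pos":[[37,30,-3],[37,30,-3],[37,30,-3],[37,30,-3],[37,30,-3],[37,30,-3],[37,30,-3],[37,30,-3]],"dr":[[0,0,0],[0,0,0],[0,0,0],[0,0,0],[0,0,0],[0,0,0],[0,0,0],[0,0,0]],"claw":[1,1,1,1,1,1,1,1]}' 20
```

```text
clock: 2.27
position: [0.4314, -0.3095, 0.1926]
eef_rot: [2.055, 0.316, -2.054]
ft_force: [0.3, -0.9, -0.2]
gripper_width: 0.0941
```

```bash
python3 -m handwheel '{"delta_pos":[[25,24,0],[25,24,0],[18,17,0],[8,8,0],[0,0,0]],"dr":[[0,0,0],[0,0,0],[0,0,0],[0,0,0],[0,0,0]],"claw":[1,1,1,1,1]}'
python3 - <<'E'
from h import *
import pickle
f=cam("wrist"); cv2.imwrite("pics/w1.png",f["color"][:,:,::-1])
pickle.dump({"K":np.array(f["K"]),"pose":np.array(f["pose"]),"color":f["color"]},open("w1.pkl","wb"))
for l in ["cup","lip","walnut","dish"]: print(l,[(round(d["conf"],2),[round(x) for x in d["uv"]]) for d in env.place_of(l,"wrist")])
# predicted
def pr(x,y,yaw,m):
    M=R.from_euler("z",yaw,degrees=True).as_matrix(); return proj(f,M@np.array(m)/1000+[x,y,.012]).round(1)
for m in [(0,0,0),(38,24,52),(38,-24,52),(-45.5,22,17.5),(-45.5,-22,17.5),(-45.5,0,17.5)]: print(m,pr(.5332,-.2241,17.1,m))
print(env.state())
E
```

```text
clock: 2.68
position: [0.5149, -0.2268, 0.1919]
eef_rot: [2.051, 0.324, -2.05]
ft_force: [1.4, 0.4, 0.1]
gripper_width: 0.0941
cup [(0.84, [348, 380]), (0.75, [428, 241]), (0.57, [283, 161])]
lip [(0.88, [355, 354]), (0.63, [282, 214])]
walnut [(0.93, [281, 158]), (0.35, [282, 160])]
dish [(0.62, [19, 3])]
(0, 0, 0) [284.1 165.4]
(38, 24, 52) [255.  126.1]
(38, -24, 52) [316.6 127.1]
(-45.5, 22, 17.5) [259.5 216.9]
(-45.5, -22, 17.5) [307.3 217.6]
(-45.5, 0, 17.5) [283.4 217.2]
{'clock': 2.9333, 'joint_pos': array([-0.48516135,  0.34301599,  1.51474743, -0.00158468,  1.28204961,
        0.77523877]), 'qd': array([ 0.00054739,  0.00026418, -0.00282594,  0.00114009, -0.00112787,
        0.00316854]), 'joint_torque': array([ 6.45196829e-01, -5.50102150e+01, -3.48655736e+01,  7.08811381e-02,
       -4.66311327e-02, -1.51575735e-02]), 'position': array([ 0.51293225, -0.22948852,  0.19216383]), 'eef_rot': array([ 2.05334709,  0.3192772 , -2.05226831]), 'ft_force': array([0.10317333, 0.29152878, 0.00773352]), 'moment': array([-0.02900518, -0.01146956,  0.00333576]), 'gripper_width': 0.09398060879256392}
```

View pics/w1.png

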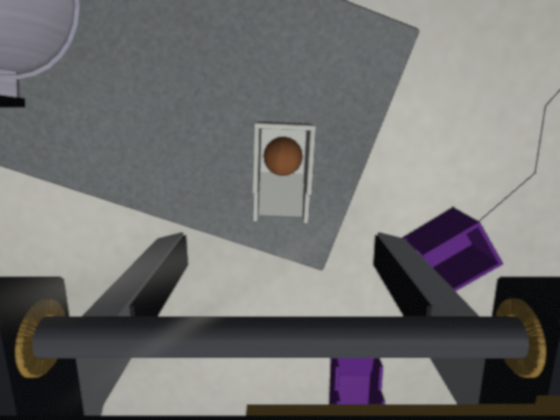

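```bash
python3 -m handwheel '{"delta_pos":[[10,3,-25],[9,3,-30],[6,2,-30],[2,0,-30],[0,0,-25],[0,0,-10],[0,0,0]],"dr":[[0,0,0],[0,0,0],[0,0,0],[0,0,0],[0,0,0],[0,0,0],[0,0,0]],"claw":[1,1,1,1,1,1,1]}'
```

```text
clock: 3.52
position: [0.5366, -0.2294, 0.0399]
eef_rot: [2.064, 0.303, -2.051]
ft_force: [0.8, -0.2, -0.2]
gripper_width: 0.094
```

```bash
python3 -m handwheel '{"delta_pos":[[4,6,-3],[0,1,0],[0,0,0]],"dr":[[0,0,0],[0,0,0],[0,0,0]],"claw":[1,1,1]}'
python3 - <<'E'
from h import *
f=cam("wrist"); cv2.imwrite("pics/w2.png",f["color"][:,:,::-1])
s=env.state();print(s["position"],R.from_rotvec(s["eef_rot"]).as_matrix().round(3))
E
```

```text
clock: 3.77
position: [0.5413, -0.2238, 0.0398]
eef_rot: [2.067, 0.298, -2.049]
ft_force: [0.7, 0.7, 0.6]
gripper_width: 0.0944
[ 0.54149949 -0.2237893   0.04005523] [[ 0.01   0.293 -0.956]
 [-0.008 -0.956 -0.293]
 [-1.     0.011 -0.008]]
```

View pics/w2.png

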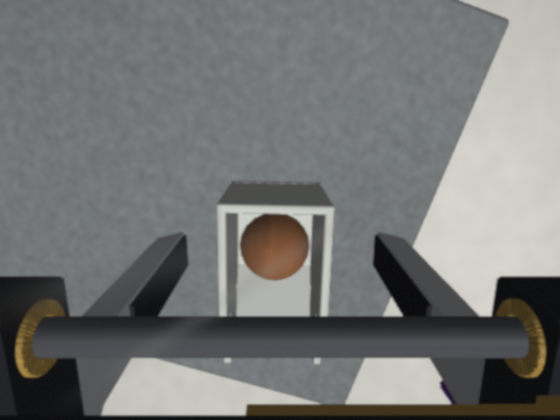

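```bash
python3 -m handwheel '{"delta_pos":[[0,1,-4],[0,0,-1],[0,0,0],[0,0,0],[0,0,0],[0,0,0],[0,0,0],[0,0,0]],"dr":[[0,0,0],[0,0,0],[0,0,0],[0,0,0],[0,0,0],[0,0,0],[0,0,0],[0,0,0]],"claw":[1,1,0.4,0.4,0.4,0.4,0.4,0.4]}' 25
```

```text
clock: 4.48
position: [0.5429, -0.2232, 0.0379]
eef_rot: [2.07, 0.295, -2.042]
ft_force: [0.0, -0.1, -0.2]
gripper_width: 0.0576
```

```bash
python3 -m handwheel '{"delta_pos":[[0,0,0],[0,0,0],[0,0,0],[0,0,0],[0,0,0]],"dr":[[0,0,0],[0,0,0],[0,0,0],[0,0,0],[0,0,0]],"claw":[0.2,0.2,0.2,0.2,0.2]}' 25
```

```text
clock: 4.9
position: [0.5428, -0.2232, 0.0379]
eef_rot: [2.07, 0.295, -2.043]
ft_force: [0.3, 0.3, 0.3]
gripper_width: 0.0481
```

```bash
cat > dishfit.py <<'E'
from h import *
import pickle
from scipy.optimize import least_squares
F=pickle.load(open("fr.pkl","rb"))
obs=[]
for k,uv in (("s",(304,232)),("t",(236,203))):
    f=F[k];c=f["color"].astype(int); m=((c[:,:,2]-c[:,:,1])>6).astype(np.uint8)
    n,l,st,ce=cv2.connectedComponentsWithStats(m); i=l[uv[1],uv[0]]; print(k,i,st[i],ce[i])
    cn,_=cv2.findContours((l==i).astype(np.uint8),cv2.RETR_EXTERNAL,cv2.CHAIN_APPROX_NONE)
    p=max(cn,key=len)[:,0,:].astype(float)
    p=p[p[:,1]>200] if k=="s" else p[p[:,1]<222]
    obs.append((f,p))
def res(x):
    out=[]
    a=np.linspace(0,2*np.pi,181)
    for f,p in obs:
        q=np.array([proj(f,[x[0]+.063*np.cos(t),x[1]+.063*np.sin(t),.039]) for t in a])
        d=np.linalg.norm(p[:,None]-q[None],axis=2); out.append(d.min(1)-0.0)
    return out
for sel in ([0],[1],[0,1]):
    g=least_squares(lambda x:np.concatenate([res(x)[i] for i in sel]),[.598,.033],diff_step=1e-3); print(sel,g.x,np.abs(g.fun).mean())
E
python3 dishfit.py
```

```text
s 14 [ 277  204   52   51 1854] [302.50647249 231.35059331]
t 0 [     0      0    560    420 228179] [279.13247494 207.99463141]
[0] [0.59445811 0.02984876] 1.0151852506434669
[1] [ 0.95071685 -0.07071107] 189.56403617909817
[0, 1] [ 0.90141354 -0.05860628] 182.31932103246808
```

```bash
python3 -m handwheel '{"delta_pos":[[0,0,6],[0,0,12],[0,0,18],[0,0,22],[0,0,22],[5,10,20],[10,20,8],[10,22,0]],"dr":[[0,0,0],[0,0,0],[0,0,0],[0,0,0],[0,0,0],[0,0,0],[0,0,0],[0,0,0]],"claw":[0.2,0.2,0.2,0.2,0.2,0.2,0.2,0.2]}' 25
```

```text
clock: 5.57
position: [0.5659, -0.1726, 0.1567]
eef_rot: [2.073, 0.29, -2.045]
ft_force: [0.2, 0.5, -1.7]
gripper_width: 0.048
```

```bash
sed -i 's|>6)|>(6 if k=="s" else 3))|' dishfit.py; python3 dishfit.py
python3 - <<'E'
from h import *
import pickle
F=pickle.load(open("fr.pkl","rb"));t=F["t"];print(t["color"][203,236],t["color"][203,290])
print(atz(t,(235.4,203.4),.039))
E
```

```text
s 14 [ 277  204   52   51 1854] [302.50647249 231.35059331]
t 3 [ 208  176   55   58 2074] [233.83654773 202.53375121]
[0] [0.59445811 0.02984876] 1.0151852506434669
[1] [0.58881067 0.02888001] 1.631405979041673
[0, 1] [0.5919136  0.02950511] 1.6285296365688553
[97 94 98] [70 70 70]
[0.59116033 0.02779918 0.039     ]
```

```bash
python3 -m handwheel '{"delta_pos":[[12,26,0],[12,28,0],[12,28,0],[12,28,0],[12,28,0],[8,20,0],[4,12,0],[0,0,0]],"dr":[[0,0,0],[0,0,0],[0,0,0],[0,0,0],[0,0,0],[0,0,0],[0,0,0],[0,0,0]],"claw":[0.2,0.2,0.2,0.2,0.2,0.2,0.2,0.2]}' 25
```

```text
clock: 6.23
position: [0.6416, 0.0087, 0.1682]
eef_rot: [2.081, 0.288, -2.033]
ft_force: [0.3, 0.9, -1.7]
gripper_width: 0.0478
```

```bash
python3 -m handwheel '{"delta_pos":[[7,15,-10],[7,15,-20],[4,9,-25],[1,2,-20],[0,0,-8],[0,0,0]],"dr":[[0,0,0],[0,0,0],[0,0,0],[0,0,0],[0,0,0],[0,0,0]],"claw":[0.2,0.2,0.2,0.2,0.2,0.2]}' 25
python3 - <<'E'
from h import *
import pickle
d={}
for c in ("wrist","scene","top"):
    f=cam(c); cv2.imwrite(f"pics/p1_{c}.png",f["color"][:,:,::-1])
    print(c,[(round(d["conf"],2),[round(x) for x in d["uv"]]) for d in env.place_of("lip",c)])
s=env.state();M=R.from_rotvec(s["eef_rot"]).as_matrix();print(s["position"],M.round(3))
cx=-M[:,2]; cz=-M[:,0]
lip=s["position"]-.0535*cx-.0055*cz; print("lip",lip)
for c in ("scene","top"): 
    f=cam(c); print(c,proj(f,lip),proj(f,[.593,.029,.017]))
E
python3 - <<'E'
import cv2,numpy as np
a=cv2.imread("pics/p1_scene.png")[140:280,230:370];b=cv2.imread("pics/p1_top.png")[120:260,170:310]
cv2.imwrite("pics/p1z.png",cv2.resize(np.hstack([a,b]),(800,400),interpolation=cv2.INTER_CUBIC))
E
```

```text
clock: 6.73
position: [0.661, 0.0459, 0.0874]
eef_rot: [2.086, 0.283, -2.029]
ft_force: [-0.9, -0.4, -1.8]
gripper_width: 0.0479
wrist []
scene [(0.77, [159, 174]), (0.65, [170, 144]), (0.59, [305, 229])]
top [(0.58, [416, 308]), (0.56, [414, 260])]
[0.66228391 0.04654835 0.0901686 ] [[ 0.035  0.286 -0.957]
 [-0.013 -0.958 -0.287]
 [-0.999  0.022 -0.029]]
lip [0.61124925 0.03112083 0.08310069]
scene [302.96458436 228.21857212] [301.38840379 233.598181  ]
top [232.3776538  189.68748605] [235.63818113 204.70223719]
```

View pics/p1z.png

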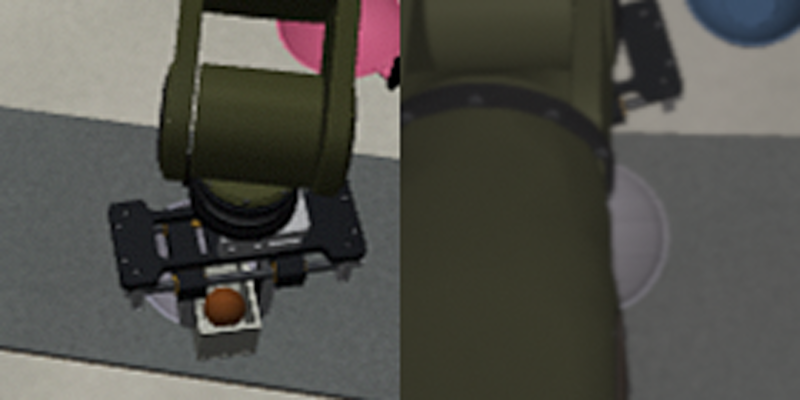

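View pics/p1_wrist.png

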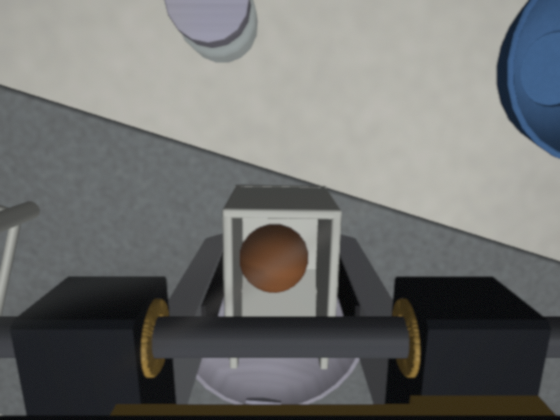

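```bash
cat > lip.py <<'E'
from h import *
s=env.state();M=R.from_rotvec(s["eef_rot"]).as_matrix()
cx=-M[:,2]; cz=-M[:,0]; np.set_printoptions(precision=4,suppress=True)
print("tcp",s["position"],"lip",s["position"]-.0535*cx-.0055*cz,"tilt",np.degrees(np.arcsin(cx[2])),"roll",np.degrees(np.arcsin(M[2,1])),"yaw",np.degrees(np.arctan2(cx[1],cx[0])),s["clock"],s["ft_force"])
E
python3 -m handwheel '{"delta_pos":[[0,1,-1],[-1,1,-1],[-1,1,-1],[-1,0,-1],[0,0,0]],"dr":[[1.15,-3.83,0],[1.15,-3.83,0],[1.15,-3.83,0],[1.15,-3.83,0],[0,0,0]],"claw":[0.2,0.2,0.2,0.2,0.2]}' 25; python3 lip.py
```

```text
clock: 7.55
position: [0.6599, 0.0498, 0.0878]
eef_rot: [2.389, 0.321, -1.714]
ft_force: [0.3, 1.0, -1.5]
gripper_width: 0.0478
tcp [0.6599 0.0498 0.0878] lip [0.613  0.0356 0.0656] tilt 18.481777249978883 roll 1.322714424722053 yaw 16.707235396108015 7.55 [ 0.3146  0.968  -1.5188]
```

```bash
python3 -m handwheel '{"delta_pos":[[-1,-1,-3],[-1,0,-3],[-1,0,-1],[-1,0,1],[-1,0,1]],"dr":[[0.3,-1,0],[0.3,-1,0],[0.3,-1,0],[0.3,-1,0],[0,0,0]],"claw":[0.2,0.2,0.2,0.2,0.2]}' 25; python3 lip.py;  python3 - <<'E'
from h import *
f=cam("wrist"); cv2.imwrite(f"pics/p2_w.png",f["color"][:,:,::-1])
E
```

```text
clock: 7.97
position: [0.6559, 0.0488, 0.0854]
eef_rot: [2.453, 0.331, -1.634]
ft_force: [0.1, -0.2, -0.2]
gripper_width: 0.0478
tcp [0.6559 0.0488 0.0854] lip [0.6107 0.035  0.0598] tilt 22.493026769935216 roll 1.2947553208150009 yaw 16.766387312713395 7.9667 [ 0.0583 -0.2109 -0.1572]
```

View pics/p2_w.png

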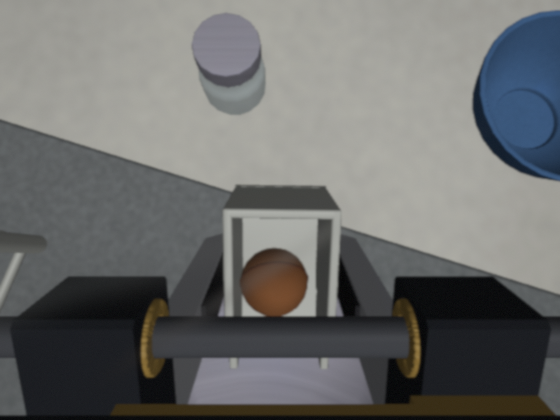

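```bash
python3 -m handwheel '{"delta_pos":[[0,0,0],[0,0,0],[-1,0,1],[0,0,0],[-1,0,1],[0,0,1]],"dr":[[0.3,-1,0],[0.3,-1,0],[0.3,-1,0],[0.3,-1,0],[0,0,0],[0,0,0]],"claw":[0.2,0.2,0.2,0.2,0.2,0.2]}' 25; python3 lip.py;  python3 - <<'E'
from h import *
f=cam("wrist"); cv2.imwrite(f"pics/p3_w.png",f["color"][:,:,::-1])
E
```

```text
clock: 8.52
position: [0.6545, 0.049, 0.09]
eef_rot: [2.523, 0.34, -1.54]
ft_force: [0.3, 0.6, -0.7]
gripper_width: 0.048
tcp [0.6545 0.049  0.09  ] lip [0.6113 0.0358 0.0608] tilt 27.004121770082733 roll 1.2789404442086354 yaw 16.804166390663365 8.5167 [ 0.2776  0.5896 -0.7295]
```

View pics/p3_w.png

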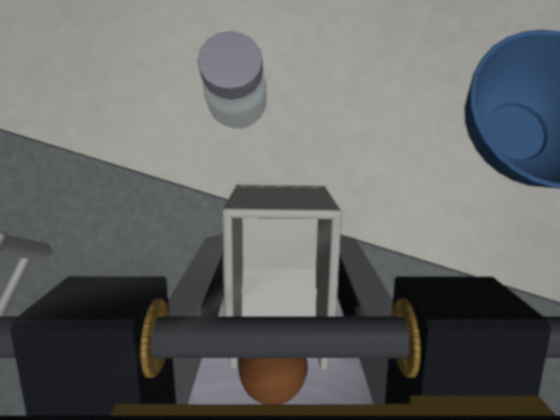

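Walnut at (272,370), going over the lip between the wall ends or already past. Let it settle and look from the scene camera.

```bash
python3 -m handwheel '{"delta_pos":[[0,0,0],[0,0,0],[0,0,0],[0,0,0]],"dr":[[0,0,0],[0,0,0],[0,0,0],[0,0,0]],"claw":[0.2,0.2,0.2,0.2]}' 25;  python3 - <<'E'
from h import *
f=cam("wrist"); cv2.imwrite(f"pics/p4_w.png",f["color"][:,:,::-1])
f=cam("scene"); cv2.imwrite(f"pics/p4_s.png",cv2.resize(f["color"][150:290,220:400,::-1],None,fx=4,fy=4,interpolation=cv2.INTER_CUBIC))
E
```

```text
clock: 8.9
position: [0.6551, 0.049, 0.0909]
eef_rot: [2.523, 0.34, -1.54]
ft_force: [0.3, -0.1, -1.0]
gripper_width: 0.0477
```

View pics/p4_w.png

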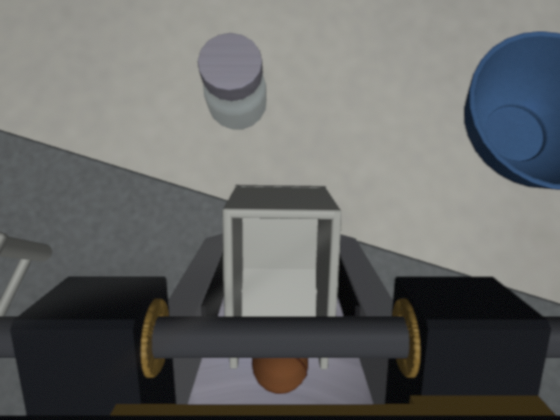

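View pics/p4_s.png

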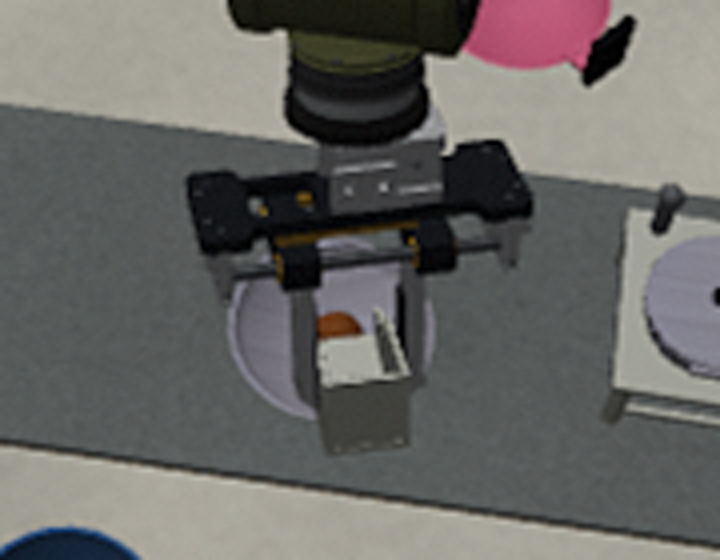

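```bash
python3 -m handwheel '{"delta_pos":[[2,0,10],[2,0,20],[2,0,25],[0,0,25],[0,0,20],[0,0,5],[0,0,0]],"dr":[[0,0,0],[0,0,0],[0,0,0],[0,0,0],[-1,3,0],[-1,3,0],[0,0,0]],"claw":[0.2,0.2,0.2,0.2,0.2,0.2,0.2]}' 25;  python3 lip.py
python3 - <<'E'
from h import *
f=cam("wrist"); cv2.imwrite(f"pics/p5_w.png",f["color"][:,:,::-1])
f=cam("scene"); cv2.imwrite(f"pics/p5_s.png",cv2.resize(f["color"][150:290,220:400,::-1],None,fx=4,fy=4,interpolation=cv2.INTER_CUBIC))
E
```

```text
clock: 9.58
position: [0.6601, 0.0483, 0.2042]
eef_rot: [2.418, 0.319, -1.674]
ft_force: [-0.3, 0.7, -1.2]
gripper_width: 0.0478
tcp [0.6601 0.0483 0.2042] lip [0.614  0.0342 0.1804] tilt 20.382071981631924 roll 1.6232107989013749 yaw 16.768085054013603 9.5833 [-0.3047  0.7072 -1.1971]
```

View pics/p5_w.png

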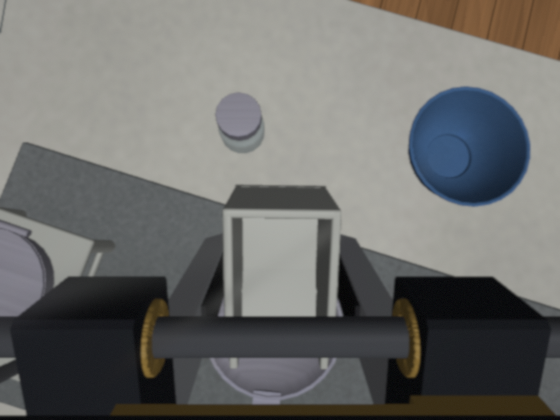

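View pics/p5_s.png

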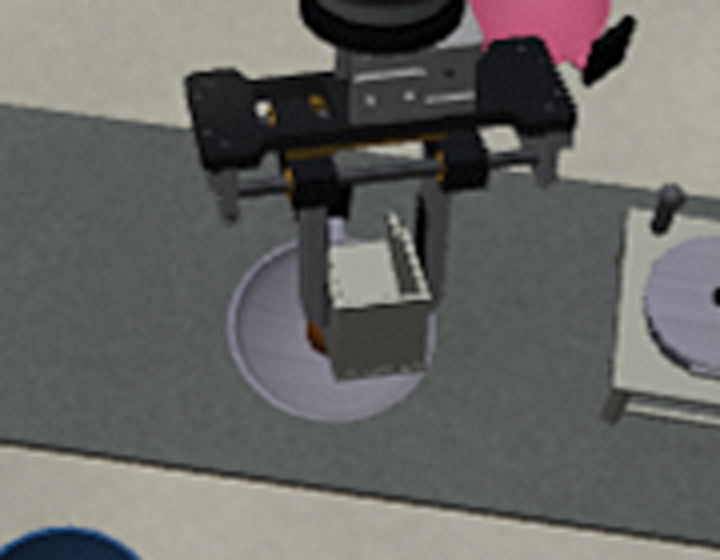

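```bash
python3 -m handwheel '{"delta_pos":[[-8,-20,0],[-12,-28,0],[-13,-30,0],[-13,-30,0],[-13,-30,0],[-13,-30,0],[-13,-30,0],[-13,-30,0]],"dr":[[-1.15,3.83,0],[-1.15,3.83,0],[-1.15,3.83,0],[-1.15,3.83,0],[-1.15,3.83,0],[0,0,0],[0,0,0],[0,0,0]],"claw":[0.2,0.2,0.2,0.2,0.2,0.2,0.2,0.2]}' 25;  python3 lip.py
```

```text
clock: 10.35
position: [0.5535, -0.1815, 0.1908]
eef_rot: [2.046, 0.295, -2.057]
ft_force: [0.4, 0.5, -0.8]
gripper_width: 0.0484
tcp [ 0.5535 -0.1815  0.1908] lip [ 0.5024 -0.1976  0.1858] tilt -0.45274091245681264 roll 0.9081371034353757 yaw 17.31695648578236 10.35 [ 0.4375  0.5083 -0.8039]
```

```bash
python3 -m handwheel '{"delta_pos":[[-5,-14,-20],[-3,-12,-30],[0,-6,-30],[0,0,-25],[0,0,-10],[0,0,0]],"dr":[[0.8,0.3,0],[0,0,0],[0,0,0],[0,0,0],[0,0,0],[0,0,0]],"claw":[0.2,0.2,0.2,0.2,0.2,0.2]}' 25;  python3 lip.py
```

```text
clock: 10.85
position: [0.5377, -0.2201, 0.065]
eef_rot: [2.06, 0.309, -2.068]
ft_force: [-0.0, 1.0, -1.1]
gripper_width: 0.0482
tcp [ 0.5377 -0.2201  0.065 ] lip [ 0.4864 -0.2357  0.0597] tilt -0.20062775776975023 roll -0.1556816048599684 yaw 16.88856741928968 10.85 [-0.0126  0.9808 -1.0635]
```

```bash
python3 -m handwheel '{"delta_pos":[[0,0,-12],[0,0,-8],[0,0,-5],[0,0,-3],[0,0,0]],"dr":[[0,0,0],[0,0,0],[0,0,0],[0,0,0],[0,0,0]],"claw":[0.2,0.2,0.2,0.2,0.2]}' 25;  python3 lip.py
```

```text
clock: 11.27
position: [0.5372, -0.2193, 0.0376]
eef_rot: [2.064, 0.31, -2.064]
ft_force: [0.3, 0.3, 0.3]
gripper_width: 0.048
tcp [ 0.5372 -0.2193  0.0376] lip [ 0.4861 -0.2348  0.0321] tilt 0.013864590843664228 roll -0.17870328659621332 yaw 16.89400377075497 11.2667 [0.3005 0.3473 0.3084]
```

```bash
python3 -m handwheel '{"delta_pos":[[0,0,0],[0,0,0],[0,0,0],[0,0,0],[0,0,0],[0,0,0],[0,0,0]],"dr":[[0,0,0],[0,0,0],[0,0,0],[0,0,0],[0,0,0],[0,0,0],[0,0,0]],"claw":[0.9,0.9,0.9,0.9,0.9,0.9,0.9]}' 25
```

```text
clock: 11.85
position: [0.5384, -0.2193, 0.0394]
eef_rot: [2.067, 0.308, -2.059]
ft_force: [-0.7, -0.9, 0.1]
gripper_width: 0.084
```

```bash
python3 -m handwheel '{"delta_pos":[[0,0,15],[0,0,25],[0,0,30],[0,0,30],[0,0,30],[0,0,20],[0,0,5],[0,0,0]],"dr":[[0,0,0],[0,0,0],[0,0,0],[0,0,0],[0,0,0],[0,0,0],[0,0,0],[0,0,0]],"claw":[0.9,0.9,0.9,0.9,0.9,0.9,0.9,0.9]}' 25
python3 - <<'E'
from h import *
f=cam("wrist"); cv2.imwrite(f"pics/q1_w.png",f["color"][:,:,::-1])
f=cam("scene"); cv2.imwrite(f"pics/q1_s.png",cv2.resize(f["color"][150:290,150:370,::-1],None,fx=3.6,fy=3.6,interpolation=cv2.INTER_CUBIC))
print(env.state()["joint_pos"])
E
```

```text
clock: 12.52
position: [0.5359, -0.2182, 0.1991]
eef_rot: [2.064, 0.311, -2.064]
ft_force: [-0.6, -0.9, -0.0]
gripper_width: 0.0845
[-0.451385    0.37815152  1.45516312  0.00329263  1.31343312  0.82303191]
```

View pics/q1_w.png

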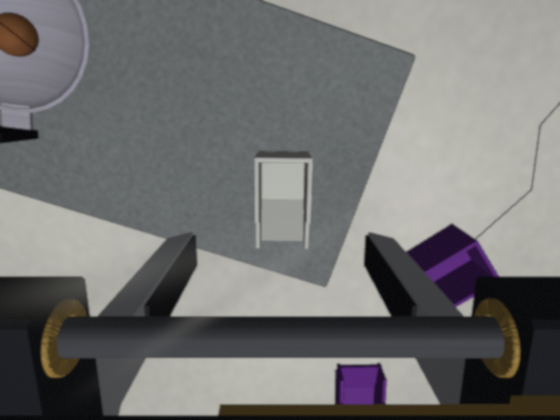

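View pics/q1_s.png

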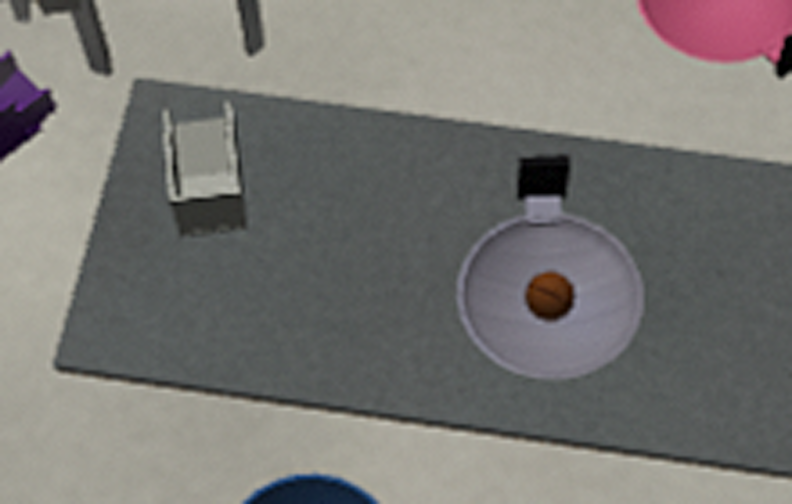

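```bash
python3 -m handwheel '{"delta_pos":[[-1,20,0],[-2,28,0],[-2,30,0],[-2,30,0],[-2,30,0],[-2,30,0],[-2,28,0],[-2,20,0]],"dr":[[0,0,7],[0,0,7],[0,0,7],[0,0,7],[0,0,7],[0,0,7],[0,0,7],[0,0,7]],"claw":[0.9,0.9,0.8,0.7,0.6,0.5,0.5,0.5]}' 40; python3 lip.py
```

```text
clock: 13.28
position: [0.5135, 0.0038, 0.1807]
eef_rot: [1.392, 1.078, -1.436]
ft_force: [0.7, 0.0, -0.2]
gripper_width: 0.0488
tcp [0.5135 0.0038 0.1807] lip [ 0.4986 -0.0477  0.1759] tilt -0.6642968902284764 roll -1.4470514123427882 yaw 74.0645480134062 13.2833 [ 0.7182  0.0138 -0.1622]
```

```bash
python3 -m handwheel '{"delta_pos":[[1,4,0],[0,2,0],[0,0,0],[0,0,0],[0,0,0]],"dr":[[0,0,7],[0,0,7],[0,0,6],[0,0,2],[0,0,0]],"claw":[0.5,0.5,0.5,0.5,0.5]}' 40; python3 lip.py
python3 - <<'E'
from h import *
import pickle
f=cam("wrist"); cv2.imwrite(f"pics/q2_w.png",f["color"][:,:,::-1])
pickle.dump({"K":np.array(f["K"]),"pose":np.array(f["pose"]),"color":f["color"]},open("w2.pkl","wb"))
for l in ["dish","tab","walnut","rack"]: print(l,[(round(d["conf"],2),[round(x) for x in d["uv"]]) for d in env.place_of(l,"wrist")])
M=R.from_euler("z",9.5,degrees=True).as_matrix()
for m in [(0,0,0),(-76,17,68),(-76,-17,68),(-84,17,68),(-84,-17,68),(-80,0,52)]: print(m,proj(f,M@np.array(m)/1000+[.593,.029,.012]).round(1))
s=env.state();print(R.from_rotvec(s["eef_rot"]).as_matrix().round(3))
E
```

```text
clock: 13.7
position: [0.5103, 0.0156, 0.171]
eef_rot: [1.085, 1.287, -1.147]
ft_force: [1.3, -0.1, -0.8]
gripper_width: 0.0471
tcp [0.5103 0.0156 0.171 ] lip [ 0.5171 -0.0375  0.1661] tilt -0.5676608377069079 roll -2.290760930568198 yaw 97.45693826007304 13.7 [ 1.3261 -0.0847 -0.8241]
dish [(0.76, [382, 183]), (0.56, [83, 23])]
tab [(0.74, [294, 202])]
walnut [(0.89, [389, 189])]
rack []
(0, 0, 0) [381.3 185.6]
(-76, 17, 68) [294.5 184.9]
(-76, -17, 68) [295.8 230.5]
(-84, 17, 68) [283.3 185.2]
(-84, -17, 68) [284.8 230.8]
(-80, 0, 52) [289.9 202.6]
[[-0.036  0.991  0.126]
 [-0.015  0.125 -0.992]
 [-0.999 -0.038  0.01 ]]
```

View pics/q2_w.png

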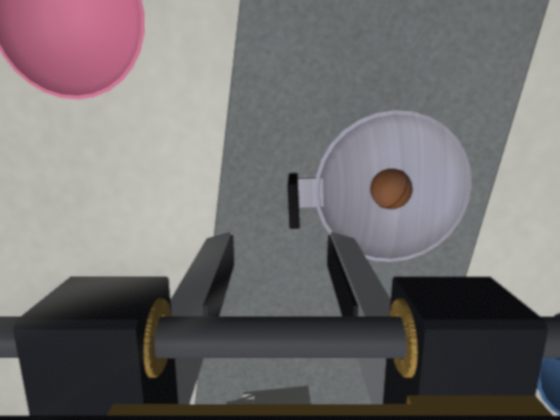

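Run:
```python
from h import *
import pickle
f=pickle.load(open("w2.pkl","rb"))
im=cv2.resize(f["color"][160:240,270:370,::-1],None,fx=8,fy=8,interpolation=cv2.INTER_CUBIC); cv2.imwrite("pics/q2z.png",im[:600])
# rim ellipse
from scipy.optimize import least_squares
g=cv2.Canny(cv2.cvtColor(f["color"],cv2.COLOR_RGB2GRAY),30,80)
ys,xs=np.nonzero(g);P=np.c_[xs,ys].astype(float)
a=np.linspace(0,2*np.pi,241)
def circ(x,y): return np.array([proj(f,[x+.063*np.cos(t),y+.063*np.sin(t),.039]) for t in a])
c0=circ(.594,.030)
from scipy.spatial import cKDTree
# radial selection: edge points near predicted rim, right/upper side
x=np.array([.594,.030])
for it in range(8):
    q=circ(*x); d,i=cKDTree(q).query(P); sel=(d<6-it*.5)&(P[:,0]>335)
    r=least_squares(lambda z:cKDTree(circ(*z)).query(P[sel])[0],x,diff_step=1e-3,loss="soft_l1"); x=r.x
print(x,sel.sum(),np.abs(r.fun).mean())
M=R.from_euler("z",9.5,degrees=True).as_matrix()
for m in [(-76,17,22),(-76,-17,22),(-84,17,22),(-84,-17,22)]: print(m,proj(f,M@np.array(m)/1000+[.593,.029,.012]).round(1))
```

```text
[0.59484014 0.03166187] 386 0.6719397377996839
(-76, 17, 22) [294.7 173.5]
(-76, -17, 22) [295.7 213. ]
(-84, 17, 22) [285.  173.8]
(-84, -17, 22) [286.3 213.3]
```

View pics/q2z.png

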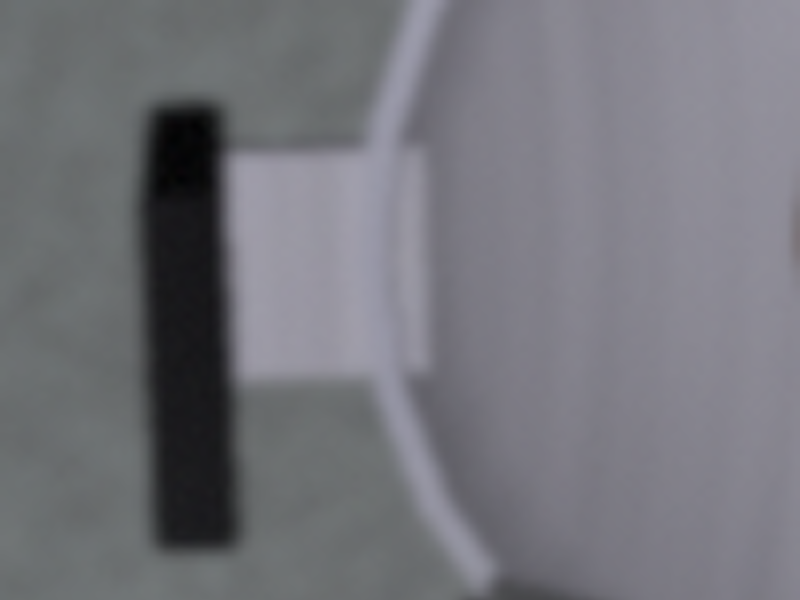

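```bash
python3 -m handwheel '{"delta_pos":[[4,1,-10],[2,1,-20],[1,0,-20],[0,0,-10],[0,0,0]],"dr":[[0.4,-1,1],[0.4,-1,1],[0,0,0],[0,0,0],[0,0,0]],"claw":[0.5,0.5,0.5,0.5,0.5]}' 40
cat > st.py <<'E'
from h import *
s=env.state();M=R.from_rotvec(s["eef_rot"]).as_matrix()
a=M[:,0];print(s["position"].round(4),"fix dr deg",np.degrees([-a[1]*-1*-1,a[0],0]).round(2) , "tx",a.round(4),"psi",np.degrees(np.arctan2(M[1,1],M[0,1])).round(2),"t",s["clock"],"F",s["ft_force"].round(1),"w",s["gripper_width"].round(4))
E
python3 st.py
```

```text
clock: 14.37
position: [0.5189, 0.0166, 0.1113]
eef_rot: [1.094, 1.275, -1.091]
ft_force: [0.9, -0.5, -0.1]
gripper_width: 0.047Traceback (most recent call last):
  File "st.py", line 3, in <module>
    a=M[:,0];print(s["position"].round(4),"fix dr deg",np.degrees([-a[1]*-1*-1,a[0],0]).round(2) , "tx",a.round(4),"psi",np.degrees(np.arctan2(M[1,1],M[0,1])).round(2),"t",s["clock"],"F",s["ft_force"].round(1),"w",s["gripper_width"].round(4))
                                                                                                                                                                                                                      ^^^^^^^^^^^^^^^^^^^^^^^^
AttributeError: 'float' object has no attribute 'round'
```

```bash
sed -i 's/\[-a\[1\]\*-1\*-1,a\[0\],0\]/[-a[1],a[0],0]/; s/s\["gripper_width"\].round(4)/round(s["gripper_width"],4)/' st.py; python3 st.py
python3 - <<'E'
from h import *
f=cam("wrist"); cv2.imwrite(f"pics/q3_w.png",f["color"][:,:,::-1])
E
```

```text
[0.5189 0.0166 0.1113] fix dr deg [0.07 0.23 0.  ] tx [ 0.004  -0.0011 -1.    ] psi 8.96 t 14.3667 F [ 0.9 -0.5 -0.1] w 0.047
```

View pics/q3_w.png

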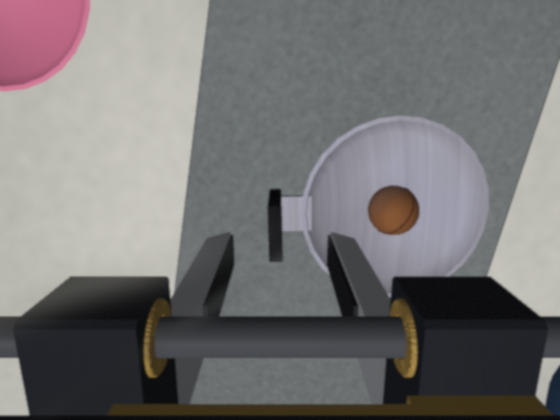

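```bash
python3 -m handwheel '{"delta_pos":[[-1,1,-15],[-1,0,-20],[0,0,-14],[0,0,-6],[0,0,0]],"dr":[[0,0.2,0.4],[0,0,0],[0,0,0],[0,0,0],[0,0,0]],"claw":[0.5,0.5,0.5,0.5,0.5]}' 40; python3 st.py
python3 - <<'E'
from h import *
f=cam("wrist"); cv2.imwrite(f"pics/q4_w.png",f["color"][:,:,::-1])
f=cam("scene"); cv2.imwrite(f"pics/q4_s.png",cv2.resize(f["color"][150:290,220:400,::-1],None,fx=4,fy=4,interpolation=cv2.INTER_CUBIC))
E
```

```text
clock: 14.83
position: [0.52, 0.0173, 0.0609]
eef_rot: [1.092, 1.273, -1.085]
ft_force: [0.7, -0.6, -0.0]
gripper_width: 0.0469
[0.52   0.0173 0.0609] fix dr deg [0.09 0.48 0.  ] tx [ 0.0084 -0.0015 -1.    ] psi 9.24 t 14.8333 F [ 0.7 -0.6 -0. ] w 0.0469
```

View pics/q4_w.png

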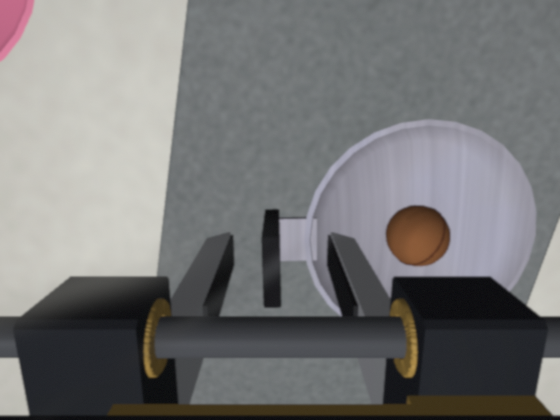

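View pics/q4_s.png

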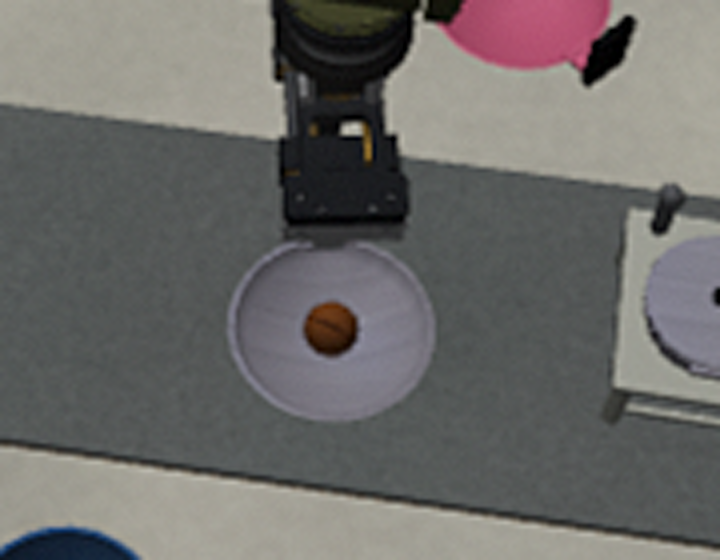

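```bash
python3 -m handwheel '{"delta_pos":[[-3.5,0.5,-4],[-1,0,-2],[0,0,-1],[0,0,0]],"dr":[[0,0.4,0.2],[0,0,0],[0,0,0],[0,0,0]],"claw":[0.5,0.4,0.3,0.3]}' 40; python3 st.py
python3 - <<'E'
from h import *
f=cam("wrist"); cv2.imwrite(f"pics/q5_w.png",f["color"][180:330,200:380,::-1].repeat(4,0).repeat(4,1))
E
```

```text
clock: 15.27
position: [0.517, 0.0179, 0.0574]
eef_rot: [1.088, 1.276, -1.083]
ft_force: [-0.7, 0.3, 1.1]
gripper_width: 0.0307
[0.517  0.0179 0.0574] fix dr deg [0.1  0.38 0.  ] tx [ 0.0067 -0.0018 -1.    ] psi 9.46 t 15.2667 F [-0.7  0.3  1.1] w 0.0307
```

View pics/q5_w.png

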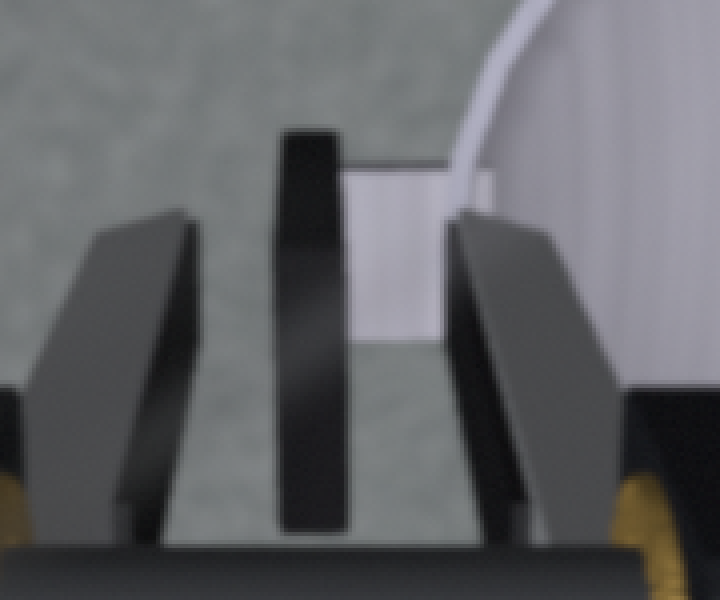

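```bash
python3 -m handwheel '{"delta_pos":[[-1.6,-1.5,-2],[0,0,-1],[0,0,0],[0,0,0],[0,0,0],[0,0,0],[0,0,0],[0,0,0]],"dr":[[0.1,0.3,0],[0,0,0],[0,0,0],[0,0,0],[0,0,0],[0,0,0],[0,0,0],[0,0,0]],"claw":[0.3,0.3,0,0,0,0,0,0]}' 40; python3 st.py
```

```text
clock: 15.98
position: [0.5155, 0.0162, 0.0546]
eef_rot: [1.088, 1.282, -1.086]
ft_force: [-0.4, -0.5, 0.1]
gripper_width: 0.0077
[0.5155 0.0162 0.0546] fix dr deg [-0.01  0.08  0.  ] tx [ 1.5e-03  2.0e-04 -1.0e+00] psi 9.45 t 15.9833 F [-0.4 -0.5  0.1] w 0.0077
```

```bash
python3 -m handwheel '{"delta_pos":[[0,0,0],[0,0,3],[0,0,5],[0,0,6],[0,0,6],[0,0,6],[0,0,5],[0,0,2]],"dr":[[0,0,0],[0,0,0],[0,0,0],[0,0,0],[0,0,0],[0,0,0],[0,0,0],[0,0,0]],"claw":[0,0,0,0,0,0,0,0]}' 45; python3 st.py
python3 - <<'E'
from h import *
f=cam("wrist"); cv2.imwrite(f"pics/r1_w.png",f["color"][:,:,::-1])
f=cam("scene"); cv2.imwrite(f"pics/r1_s.png",cv2.resize(f["color"][150:290,220:400,::-1],None,fx=4,fy=4,interpolation=cv2.INTER_CUBIC))
E
```

```text
clock: 16.65
position: [0.5151, 0.0162, 0.0909]
eef_rot: [1.087, 1.283, -1.086]
ft_force: [0.5, 0.8, -0.7]
gripper_width: 0.008
[0.5151 0.0162 0.0909] fix dr deg [-0.01  0.03  0.  ] tx [ 5.e-04  2.e-04 -1.e+00] psi 9.46 t 16.65 F [ 0.5  0.8 -0.7] w 0.008
```

View pics/r1_w.png

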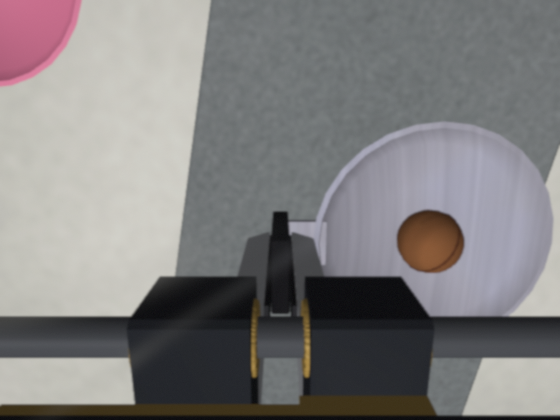

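View pics/r1_s.png

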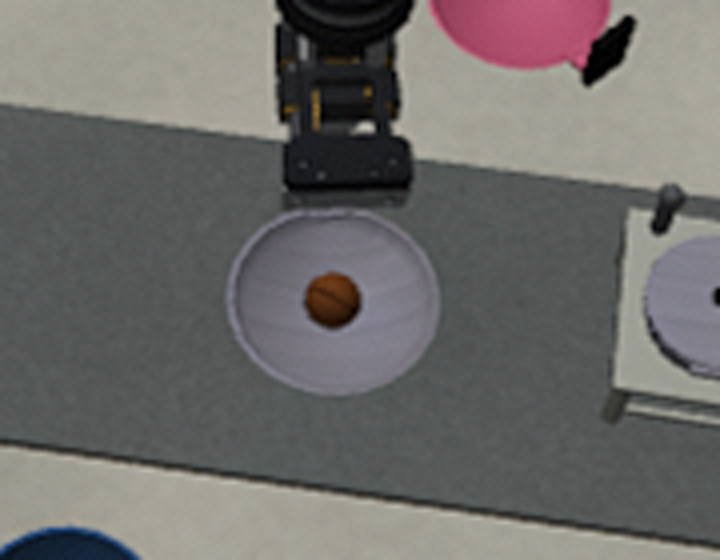

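```bash
python3 -m handwheel '{"delta_pos":[[0,0,4],[0,0,8],[0,0,11],[0,0,12],[0,0,12],[0,0,9],[0,0,5],[0,0,2]],"dr":[[0,0,0],[0,0,0],[0,0,0],[0,0,0],[0,0,0],[0,0,0],[0,0,0],[0,0,0]],"claw":[0,0,0,0,0,0,0,0]}' 45; python3 st.py
```

```text
clock: 17.42
position: [0.5143, 0.0162, 0.1595]
eef_rot: [1.086, 1.284, -1.087]
ft_force: [0.7, 0.0, -1.5]
gripper_width: 0.0077
[0.5143 0.0162 0.1595] fix dr deg [-0.01 -0.05  0.  ] tx [-1.e-03  2.e-04 -1.e+00] psi 9.46 t 17.4167 F [ 0.7  0.  -1.5] w 0.0077
```

```bash
python3 -m handwheel '{"delta_pos":[[-0.4,2.8,0],[-0.5,4.2,0],[-0.4,5.6,0],[0,5.6,0],[0.4,5.6,0],[0.8,5.5,0],[1.2,5.5,0],[1.5,5.4,0]],"dr":[[0,0,-2],[0,0,-3],[0,0,-4],[0,0,-4],[0,0,-4],[0,0,-4],[0,0,-4],[0,0,-4]],"claw":[0,0,0,0,0,0,0,0]}' 45; echo 'p=s["position"];t=np.radians(np.degrees(np.arctan2(M[1,1],M[0,1])));C=p[:2]+.08*np.array([np.cos(t),np.sin(t)]);d=np.array([.566,.2535])-C;print("C",C.round(4),"need psi",np.degrees(np.arctan2(d[1],d[0]))-180)' >> st.py; python3 st.py
```

```text
clock: 18.08
position: [0.5161, 0.0572, 0.1593]
eef_rot: [1.47, 1.017, -1.474]
ft_force: [0.1, -0.0, -0.6]
gripper_width: 0.008
[0.5161 0.0572 0.1593] fix dr deg [-0.03 -0.16  0.  ] tx [-2.8e-03  5.0e-04 -1.0e+00] psi -20.81 t 18.0833 F [ 0.1 -0.  -0.6] w 0.008
C [0.5908 0.0288] need psi -83.69338934891091
```

```bash
python3 -m handwheel '{"delta_pos":[[2.3,5.1,0],[2.6,5.0,0],[3.0,4.8,0],[3.3,4.6,0],[3.6,4.4,0],[3.9,4.1,0],[4.2,3.8,0],[4.5,3.5,0]],"dr":[[0,-0.1,-4],[0,0,-4],[0,0,-4],[0,0,-4],[0,0,-4],[0,0,-4],[0,0,-4],[0,0,-4]],"claw":[0,0,0,0,0,0,0,0]}' 45;  python3 st.py
```

```text
clock: 18.75
position: [0.5429, 0.0949, 0.1572]
eef_rot: [1.864, 0.603, -1.872]
ft_force: [-0.2, -0.1, -1.5]
gripper_width: 0.0079
[0.5429 0.0949 0.1572] fix dr deg [-0.15 -0.31  0.  ] tx [-0.0055  0.0026 -1.    ] psi -54.46 t 18.75 F [-0.2 -0.1 -1.5] w 0.0079
C [0.5894 0.0298] need psi -84.03076342234498
```

```bash
python3 -m handwheel '{"delta_pos":[[4.8,3.0,0],[5.0,2.7,0],[5.2,2.4,0],[5.3,2.0,0],[5.5,1.6,0],[4.2,1.0,0],[4.2,0.8,0],[2,0.3,0]],"dr":[[-0.1,-0.2,-4],[0,-0.1,-4],[0,-0.1,-4],[0,0,-4],[0,0,-4],[0,0,-3],[0,0,-3],[0,0,-1]],"claw":[0,0,0,0,0,0,0,0]}' 45;  python3 st.py
```

```text
clock: 19.42
position: [0.5798, 0.1103, 0.1544]
eef_rot: [2.157, 0.134, -2.162]
ft_force: [-0.0, -0.7, -2.0]
gripper_width: 0.0075
[0.5798 0.1103 0.1544] fix dr deg [-0.1  -0.16  0.  ] tx [-0.0028  0.0018 -1.    ] psi -83.03 t 19.4167 F [-0.  -0.7 -2. ] w 0.0075
C [0.5896 0.0309] need psi -83.96132047308221
```

```bash
python3 -m handwheel '{"delta_pos":[[1,0,0.5],[0,0,0],[0,0,0],[0,0,0]],"dr":[[-0.1,-0.15,-0.7],[0,0,0],[0,0,0],[0,0,0]],"claw":[0,0,0,0]}' 45;  python3 st.py;python3 - <<'E'
from h import *
import pickle
D={}
for c in ("wrist","scene","top"):
    f=cam(c); D[c]={"K":np.array(f["K"]),"pose":np.array(f["pose"]),"color":f["color"]}
    for l in ("dish","rack","walnut","tab"): print(c,l,[(round(d["conf"],2),[round(x) for x in d["uv"]]) for d in env.place_of(l,c)])
pickle.dump(D,open("fin.pkl","wb"))
cv2.imwrite("pics/f_w.png",D["wrist"]["color"][:,:,::-1])
cv2.imwrite("pics/f_s.png",cv2.resize(D["scene"]["color"][140:290,250:430,::-1],None,fx=4,fy=4,interpolation=cv2.INTER_CUBIC))
cv2.imwrite("pics/f_t.png",cv2.resize(D["top"]["color"][150:290,90:270,::-1],None,fx=4,fy=4,interpolation=cv2.INTER_CUBIC))
E
```

```text
clock: 19.75
position: [0.5805, 0.1102, 0.1541]
eef_rot: [2.162, 0.121, -2.165]
ft_force: [-0.1, 0.5, -1.2]
gripper_width: 0.0077
[0.5805 0.1102 0.1541] fix dr deg [ 0.01 -0.08  0.  ] tx [-1.3e-03 -2.0e-04 -1.0e+00] psi -83.61 t 19.75 F [-0.1  0.5 -1.2] w 0.0077
C [0.5894 0.0307] need psi -83.99407697952424
wrist dish [(0.82, [415, 227])]
wrist rack [(0.62, [106, 188])]
wrist walnut [(0.91, [430, 239])]
wrist tab [(0.88, [281, 264])]
scene dish [(0.62, [308, 216])]
scene rack [(0.73, [392, 237]), (0.63, [302, 210])]
scene walnut [(0.6, [302, 211])]
scene tab [(0.71, [339, 203]), (0.37, [372, 159])]
top dish [(0.62, [229, 198])]
top rack []
top walnut [(0.72, [233, 195])]
top tab [(0.59, [186, 197])]
```

View pics/f_w.png

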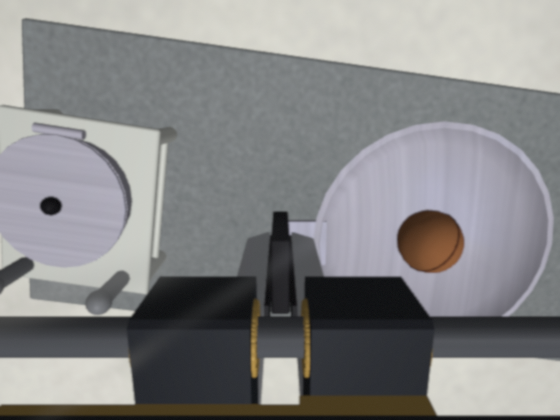

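View pics/f_s.png

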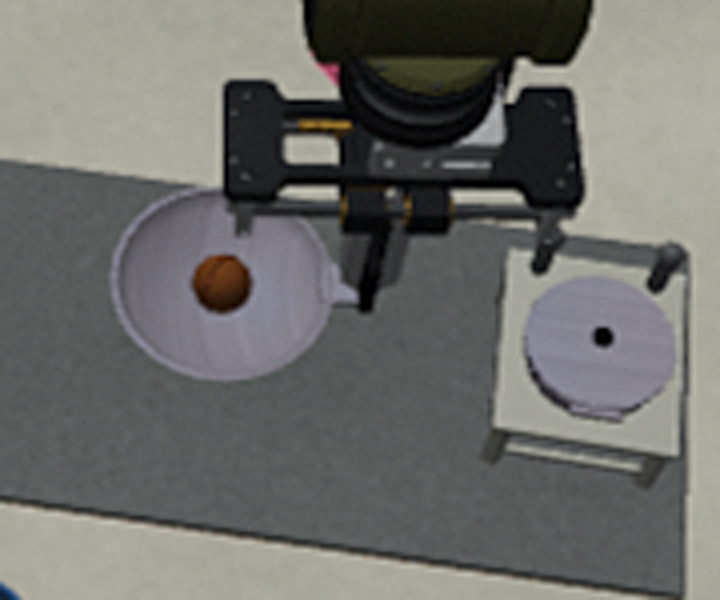

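View pics/f_t.png

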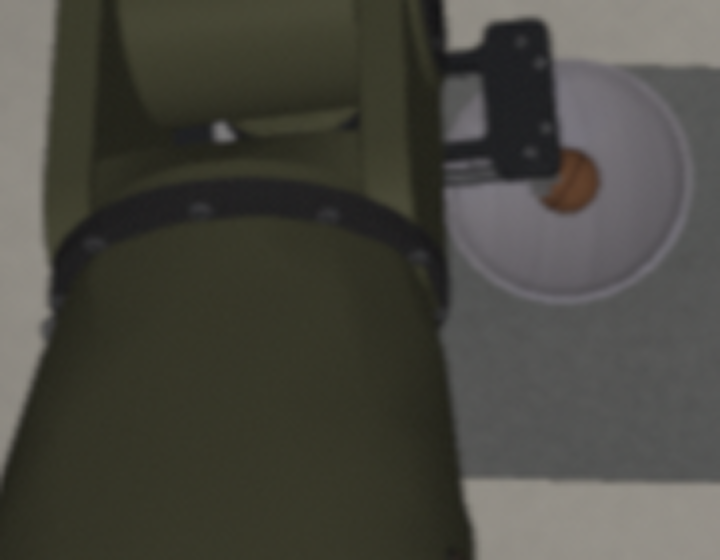

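Run:
```python
from h import *
import pickle
from scipy.optimize import least_squares
from scipy.spatial import cKDTree
np.set_printoptions(precision=4,suppress=True)
D=pickle.load(open("fin.pkl","rb"))
w=D["wrist"]
for c in [(165,130),(150,291)]: print("rack corner",atz(w,c,.0625))
a=np.linspace(0,2*np.pi,361)
def circ(f,x):
    Rm=R.from_rotvec([x[3],x[4],0]).as_matrix(); return np.array([proj(f,Rm@[.063*np.cos(t),.063*np.sin(t),0]+x[:3]) for t in a])
P={}
for k,cond in (("wrist",lambda p:(p[:,0]>330)&(p[:,1]<300)),("scene",lambda p:(p[:,0]<335)),("top",lambda p:p[:,0]>230)):
    g=cv2.Canny(cv2.cvtColor(D[k]["color"],cv2.COLOR_RGB2GRAY),25,70);ys,xs=np.nonzero(g);p=np.c_[xs,ys].astype(float);P[k]=p[cond(p)]
for keys in (["wrist"],["wrist","scene","top"]):
    x=np.array([.5895,.031,.139,0,0])
    for it in range(8):
        S={}
        for k in keys:
            d,_=cKDTree(circ(D[k],x)).query(P[k]); S[k]=P[k][d<max(6-it,2.5)]
        r=least_squares(lambda z:np.concatenate([cKDTree(circ(D[k],z)).query(S[k])[0] for k in keys]),x,x_scale=[.005,.005,.005,.03,.03],diff_step=1e-3,loss="soft_l1"); x=r.x
    print(keys,x[:3],"tilt deg",np.degrees(x[3:]),np.abs(r.fun).mean(),len(r.fun))
```

```text
rack corner [0.6266 0.1959 0.0625]
rack corner [0.5041 0.2027 0.0625]
['wrist'] [0.5887 0.0282 0.1352] tilt deg [ 1.966  -0.7002] 0.9626905945240889 426
['wrist', 'scene', 'top'] [0.5897 0.0303 0.1326] tilt deg [-2.6433 -1.8132] 0.971625514914892 888
```

Run:
```python
from h import *
import pickle
from scipy.optimize import least_squares
from scipy.spatial import cKDTree
np.set_printoptions(precision=4,suppress=True)
D=pickle.load(open("fin.pkl","rb"))
a=np.linspace(0,2*np.pi,361)
def circ(f,x):
    Rm=R.from_rotvec([x[3],x[4],0]).as_matrix(); return np.array([proj(f,Rm@[.063*np.cos(t),.063*np.sin(t),0]+x[:3]) for t in a])
P={}
th={"wrist":5,"scene":5,"top":3}
seed={"wrist":(500,200),"scene":(285,222),"top":(240,215)}
for k,cond in (("wrist",lambda p:((p[:,0]>335)&(p[:,1]<260))|(p[:,0]>480)&(p[:,1]<290)),("scene",lambda p:((p[:,0]<306)|(p[:,1]>222))&(p[:,0]<327)),("top",lambda p:(p[:,0]>232)|(p[:,1]>205)&(p[:,0]>206))):
    c=cv2.GaussianBlur(D[k]["color"],(3,3),0).astype(int); m=((c[:,:,2]-c[:,:,1])>=th[k]).astype(np.uint8); m=cv2.morphologyEx(m,cv2.MORPH_CLOSE,np.ones((3,3)))
    n,l,st,_=cv2.connectedComponentsWithStats(m,connectivity=4); i=l[seed[k][1],seed[k][0]]
    cn,_=cv2.findContours((l==i).astype(np.uint8),cv2.RETR_EXTERNAL,cv2.CHAIN_APPROX_NONE); p=max(cn,key=len)[:,0].astype(float); P[k]=p[cond(p)]; print(k,st[i],len(P[k]))
def E(z,keys,out=.5):
    r=[]
    for k in keys:
        q=circ(D[k],z); ctr=q.mean(0); d,j=cKDTree(q).query(P[k]); sg=np.sign(np.linalg.norm(P[k]-ctr,axis=1)-np.linalg.norm(q[j]-ctr,axis=1)); r.append(sg*d+out)
    return np.concatenate(r)
for keys in (["wrist"],["wrist","scene"],["wrist","scene","top"]):
    r=least_squares(lambda z:E(z*[.01,.01,.01,.05,.05],keys),np.array([58.95,3.1,13.9,.01,.01]),diff_step=3e-3,loss="soft_l1",f_scale=.5)
    x=r.x*[.01,.01,.01,.05,.05]; print(keys,x[:3],"tilt",np.degrees(x[3:]),np.abs(r.fun).mean())
lv=np.array([.5894,.0307,.139,0,0])
for k in P: e=E(lv,[k]); print(k,"level model resid",e.mean(),e.std())
```

```text
wrist [  287   121   267   197 32896] 332
scene [ 277  187   63   48 1899] 97
top [ 202  158   61   68 2465] 112
['wrist'] [0.5903 0.0319 0.1384] tilt [0.199  0.1324] 0.46570026272635284
['wrist', 'scene'] [0.5903 0.0321 0.1387] tilt [0.2537 0.0664] 0.5218694037242512
['wrist', 'scene', 'top'] [0.5903 0.0318 0.1385] tilt [0.3428 0.3414] 0.6976887352431751
wrist level model resid 0.37045416408309445 2.6487461339256257
scene level model resid 0.3473093295736964 1.0028649674796968
top level model resid 0.4426654494480409 0.974571584477488
```

Run:
```python
from h import *
import pickle
D=pickle.load(open("fin.pkl","rb")); w=D["wrist"]; print(proj(w,[.5903,.032,.1115+.022]),proj(D["scene"],[.5903,.032,.1115+.022]))
cv2.imwrite("pics/f_full.png",D["scene"]["color"][:,:,::-1])
```

```text
[428.35892656 240.00993808] [305.57228437 210.08318934]
```

View pics/f_full.png

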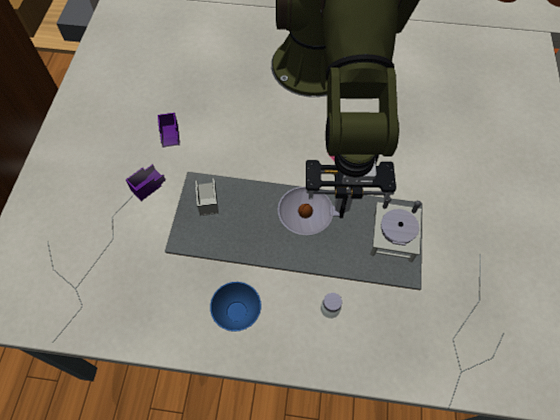

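The whole scene is as it should be: the cup is upright at (206,196), the walnut is centred in the dish at (306,211), and the bowl and salt cellar have not moved. I'll hold still briefly, then hand in.

```bash
python3 -m handwheel '{"delta_pos":[[0,0,0],[0,0,0],[0,0,0],[0,0,0],[0,0,0],[0,0,0]],"dr":[[0,0,0],[0,0,0],[0,0,0],[0,0,0],[0,0,0],[0,0,0]],"claw":[0,0,0,0,0,0]}' 45; python3 st.py; python3 -c "
from cell import env
print(abs(env.state()['qd']).max()); print(env.job_done())"
```

```text
clock: 21.0
position: [0.5807, 0.1102, 0.1541]
eef_rot: [2.163, 0.12, -2.166]
ft_force: [0.5, -0.2, -0.7]
gripper_width: 0.0078
[0.5807 0.1102 0.1541] fix dr deg [ 0.01 -0.07  0.  ] tx [-1.2e-03 -2.0e-04 -1.0e+00] psi -83.66 t 21.0 F [ 0.5 -0.2 -0.7] w 0.0078
C [0.5895 0.0307] need psi -83.97021456163495
0.0020857051765499355
the job is handed in; nothing more can be done
None
```

The job was handed in at 21 s. I tipped the walnut from the cup into the dish, stood the empty cup upright again on the tray, then lifted the dish by its tab and turned it in the air towards the rack.

**Dish at the end:**
- **Height and level:** its underside was about 99 mm above the tray, and it was level to about 0.3°.
- **Direction:** the tab pointed within about 0.3° of the middle of the rack.
- **Grip:** I gripped it at 45 N, and it showed no slip.
- **Walnut:** it sat in the middle in the wrist picture. The scene camera's detection was about 4 pixels off the predicted centre.
- **Stillness:** the arm was still, with joint speeds up to 0.002 rad/s.

**Other things:** the bowl, salt cellar and purple look-alike cups stood where they were in the last full picture. The arm hid the pink dish there, so I could not check it, but nothing went near it.

**Disagreements:**
- Early estimates of the dish's position differed by up to 8 mm; the wrist camera settled it.
- A first rough fit of the dish's tilt gave results 2 to 3° off level, in opposite directions. Fitting its outer outline properly removed that.

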